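# Load the jewellery display case and latch its sealed lid

## Robot

A 6-joint arm with a two-finger parallel gripper is mounted at the origin on the work surface. World frame = base frame: x ahead of the robot, y to its left, z up, the work surface at z = 0. Lengths are in m, angles in rad, forces in N, time in s.
With the tool pointing down it reaches from about 0.375 to 0.825 m from the base axis. Payload 5.5 kg.
Tool frame: the origin (TCP) lies at the very end of the fingers, on their centre line; the grasp point (between the pads) lies 19 mm behind it; z points along the fingers, y is the line along which they close (so a half turn about z gives the same grasp; the last joint's range is limited). The gripper opens to 85 mm and grips with 20 to 120 N. Pads are 22 mm wide; open, the fingers measure 114 mm over their backs; the gripper's body (76 mm by 85 mm) begins 54 mm behind the grasp point. The pads swing forward as they close: fully open they stand 13 mm farther back than shut.
Start: joints at [1.274, 0.314, -0.047, 1.21, 0, 1.571], TCP at [0.175, 0.574, 0.231] pointing down, gripper open.
Joint ranges: [-2.67, 2.67], [-0.69, 1.73], [-1.03, 1.25], [-2.08, 2.16], [-1.42, 1.45], [-3.14, 3.14]. Speed limits (rad/s): [2.39, 2.39, 3.01, 3.14, 3.14, 3.14].

## Interface

Orientations are given as a unit quaternion [w, x, y, z].
In Python, from bench import get_obs, snapshot, get_calibration, sign_off, recognise, silhouettes, tip_of gives the robot as it stands.
- The arm moves only by the shell command python3 -m crank 'ROWS' [FORCE]. ROWS is JSON, a list that holds one entry, the list of rows, each a list of 7 numbers: the shift along the tool's x, y, z in units of 0.5 m (1.0 is 0.5 m), then the turn, a rotation vector about the tool's x, y, z in units of 360 degrees (1.0 is 360 degrees), then the gripper's target within -1 to 1 (fully open at 1, half-way at 0, shut at -1). In form: [[[x, y, z, rx, ry, rz, claw], ...]]. A call has 1 to 12 rows; each row is the pose to reach, as a shift and turn from the pose commanded when the call began, along the tool's axes at that moment, turning the shorter way round; what a row does not reach only later rows make up. A row lasts 1/10 s, in which the tool goes at most 50 mm and 8.59 degrees, less where a joint would pass 70% of its speed; a pose out of reach is approached as far as the arm can. A call with a number of a shift or a turn outside -1 to 1 is refused whole. A call with a gripper value outside its range is refused whole. The fingers move at their own pace and stop on an object; FORCE is the grip in N (left out, the last holds). Time passes only in rows, so rows that repeat a pose let the fingers close. It gives the time, the measured TCP pose, the force, the opening and the grip force at its end, in the units of the state.
- get_obs(): the state, without advancing time (a new reading comes with each control period).
- snapshot(name): name is "scene" or "top"; returns the picture (420x560x3 uint8, blue, green, red); there is no depth.
- get_calibration(name): a dict with "K" (3x3 intrinsics, pixels), "rvec" (rotation vector, rad) and "tvec" (3), from world to camera coordinates, as OpenCV has them. Camera axes: x right, y down, z forward; pixel columns grow to the right and rows downward; lengths in m; the calibration is good to about 2 mm. A picture is of the moment at which its call begins. get_calibration takes no time and is no camera call.
- sign_off(): hands the job in; it is judged then, once.
Trained networks look in the newest picture that a camera, given by its name, has taken for a name from the list of things; names that differ only in an ending like _2 or _b are one class to them, and where a whole thing is asked for, a point or a joint stands for the part that bears it (a point fixed in the world has none). Each returns a list of dicts, best first, with "conf" (0 to 1); they miss things now and then, are a little off and sometimes report something else, mostly with a low value. They report only what shows in the picture. A call takes as long as a camera call. They do not tell look-alikes from the thing itself.
- recognise(camera, label): "box" ([left, top, right, bottom] in pixels, round what is visible of it).
- silhouettes(camera, label): "mask" (420x560 bool, what is visible of it) and "box" ([left, top, right, bottom] in pixels, round what is visible of it).
- tip_of(camera, label): "uv" ([column, row] in pixels: a listed point, or the origin of a listed thing).
The state is a dict: "t": time; "q": joint angles; "joint_velocities": joint speeds; "joint_efforts": joint torques, N m; "tool_pos": TCP position; "tool_rot": TCP orientation; "contact_force": force on the tool from outside, world axes, zero at the start; "ft_torque": the same for the moment, N m; "gripper_width": finger opening in m; "grasp_force": force on a finger pad.
Only numpy, scipy, OpenCV 4.12 (cv2) and the standard library are available. Lean on these libraries where they do the work, as an engineer would, in place of code of your own. Each camera call takes 0.05 s, during which the arm holds its last target. There are 200 camera calls.

## Task

Lift the grey filler block out of the open display case and stand it upright on the counter, well clear of the case. Set every jewellery block lying on the counter into the pocket of its own shape in the case, upright and fully down on the pocket floor. Only then swing the clear lid over and press its free edge down against the rubber seal until the spring catch snaps and holds it shut. Leave the ring cone, the dish and the loupe where they are.

Things in the scene. Friction and masses are not known exactly. Their poses are not given: they have to be found in the camera images.
- case: fixed display case: black tray, 280 (x) x 190 (y) x 30 mm high. Origin: centre of underside. Hinge on its +y long side; spring catch mid -y side, standing out 29 mm, 35 mm high. Rubber gasket on the rim, top 38 mm above the counter, springy. Five pockets with pale floors 16 mm above the counter, 14 mm deep, about 2 mm larger than their blocks on every side
- pocket_long (a point): centre of the floor of the 124 x 44 mm pocket (for the blue block), long way along the case's x; axes as the case
- pocket_watch (a point): centre of the floor of the 84 x 58 mm pocket (for the wine-red block), long way along the case's x; axes as the case
- pocket_square (a point): centre of the floor of the 58 mm square pocket (for the green block), sides along the case's x and y; axes as the case
- pocket_round_a (a point): centre of the floor of one of the two equal round pockets, 64 mm across, for a cream block (either one)
- pocket_round_b (a point): centre of the floor of the other round pocket, 64 mm across, for a cream block (either one)
- filler_mid (a point): plain grey filler block, 80 (x) x 54 (y) x 50 (z) mm, 0.10 kg; point at its centre, half-way up; always there, starts seated in the watch pocket
- long_mid (a point): blue velvet bracelet block, 120 (x) x 40 (y) x 50 (z) mm, 0.16 kg, a row of flat silver links on its top (standing 3 mm up); point at its centre, half-way up; may be absent
- watch_mid (a point): wine-red watch block, 80 (x) x 54 (y) x 50 (z) mm, 0.16 kg, a watch on its top (5 mm up); point at its centre; may be absent
- square_mid (a point): green ring block, 54 x 54 x 50 (z) mm, 0.16 kg, a gold ring on its top (5 mm up); point at its centre; may be absent
- round_a_mid (a point): round cream bangle block, 60 mm across, 50 mm high, 0.16 kg, a silver bangle on its top (4 mm up); point at its centre; fits either round pocket; may be absent
- round_b_mid (a point): round cream bangle block, 60 mm across, 50 mm high, 0.16 kg, a gold-coloured bangle on its top (4 mm up); point at its centre; fits either round pocket; may be absent
- lid (a joint): clear lid's angle, rad: 0 shut, grows opening, 2.05 fully back; starts past upright. A 45 mm deep shell, stiff hinge: stays where left, about 3 N at its free edge moves it. Meets the catch's ramp near 0.09, the gasket near 0.037; from there 10 to 20 N down on the free edge. Catch snaps just below 0.005 and holds it there; unlatched, the seal pushes it back above 0.03. Stop at -0.02
- lid_hinge (a point): middle of the hinge axis, 95 mm from the case's centre on its +y side, 31 mm above the counter; axis along the case's x. Frame turns with the lid: when shut its axes are the case's, the lid reaches from here to y = -190 mm and its flat outer face is at z = +45 mm. Opening lifts the -y edge up and over to +y
- lid_press (a point): small brass press plate (60 x 22 mm) on the lid's flat outer face, above the catch: at x 0, y -175, z +45 mm in the lid's frame; the point lies on the outer surface
- ring_cone: bystander: loose dark wooden ring cone, 70 mm across, 90 mm tall; origin at the centre of its underside
- dish: bystander: loose silver dish with bangles, 130 mm across, 20 mm high; origin at the centre of its underside
- loupe: bystander: loose black loupe, 56 mm across, 30 mm high; origin at the centre of its underside
Mind the look-alikes: they are no part of the job. Leave any pink or purple look-alike of the part that bears round_a_mid alone.

How it is judged:
By the outcome, as a careful person would: the job done as asked, in the order asked, and still so for the second after the job is handed in, with the robot touching nothing.
Of long, watch, square, round_a, round_b only 3 to 5 are there at a start; the rules pass over those that are not, and their reading is None.
At some moment in a run one of long, watch, square, round_a, round_b may be knocked a few centimetres aside while the robot is not near it.
It also fails if it takes over 210 s, if anything falls off the work surface, if the arm or the gripper's body presses on something with over 40 N, if the wrist force passes 120 N, or if a joint passes its speed limit or range.

## Working session

There is one attempt and no reset: what is moved stays moved. The work goes in short steps, Python scripts to look and compute and a shell command to move; the robot and the scene stay as the last step left them, time stands still between calls to the robot, and variables do not carry over. Pictures are saved under pics/ and viewed, at most 17 in all, crops included, and the job is handed in when it is done.

```bash
ls; mkdir -p pics
python3 - <<'E'
from bench import *
import cv2
for c in("scene","top"):
    cv2.imwrite(f"pics/{c}0.png",snapshot(c))
    k=get_calibration(c);print(c,k)
o=get_obs();print(o["t"],o["tool_pos"],o["tool_rot"],o["gripper_width"])
for l in["case","filler_mid","long_mid","watch_mid","square_mid","round_a_mid","pocket_long","pocket_watch","pocket_square","pocket_round_a","lid_hinge","lid_press","ring_cone","dish","loupe"]:
    print(l,[([round(float(v)) for v in d["uv"]],round(d["conf"],2)) for d in tip_of("top",l)])
E
```

```text
pics
scene {'K': array([[416.14338976,   0.        , 287.69820758],
       [  0.        , 416.14338976, 210.50293878],
       [  0.        ,   0.        ,   1.        ]]), 'rvec': array([ 1.33912169,  2.31089063, -0.80524576]), 'tvec': array([ 0.28876303, -0.29423574,  1.5377492 ])}
top {'K': array([[518.46483266,   0.        , 275.14695746],
       [  0.        , 518.46483266, 209.75613589],
       [  0.        ,   0.        ,   1.        ]]), 'rvec': array([ 2.19447074, -2.13214729,  0.09512275]), 'tvec': array([-0.04582309,  0.56029638,  1.43819684])}
0.1 [0.17530556 0.57326137 0.2305355 ] [-1.06868250e-04  1.47826630e-01  9.89012985e-01 -7.68631756e-04] 0.08546821996337976
case [([239, 212], 0.58), ([229, 178], 0.31)]
filler_mid [([250, 212], 0.82)]
long_mid []
watch_mid [([385, 198], 0.61)]
square_mid [([238, 210], 0.63), ([217, 223], 0.57), ([334, 175], 0.56)]
round_a_mid [([332, 299], 0.89), ([337, 258], 0.61), ([342, 215], 0.57)]
pocket_long [([219, 221], 0.79), ([246, 245], 0.54)]
pocket_watch [([254, 212], 0.66)]
pocket_square [([260, 184], 0.68)]
pocket_round_a [([247, 246], 0.91), ([230, 179], 0.66)]
lid_hinge [([206, 199], 0.87)]
lid_press [([163, 185], 0.64), ([336, 259], 0.25)]
ring_cone [([278, 135], 0.56)]
dish [([170, 305], 0.75)]
loupe [([319, 138], 0.76), ([172, 306], 0.2)]
```

View pics/top0.png

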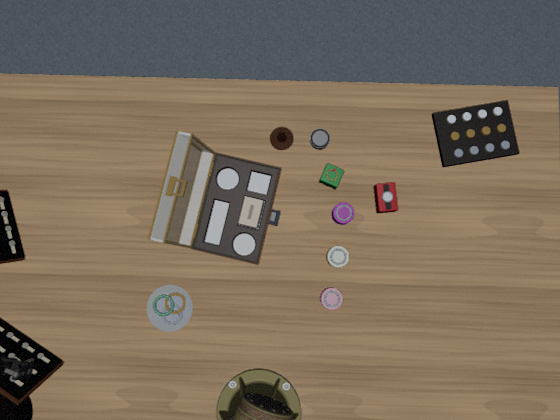

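View pics/scene0.png

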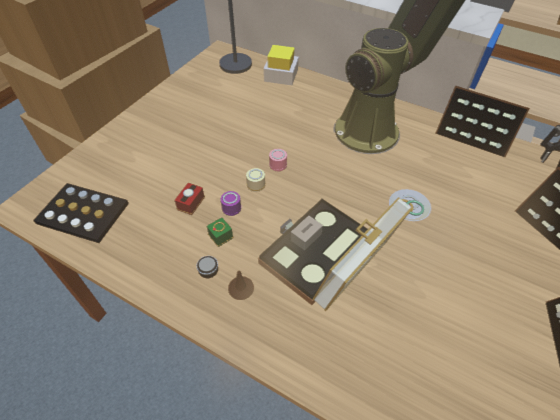

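The counter holds a green block (332,176), a red block (386,198) and one cream round block (338,257). The purple (343,213) and pink (332,299) ones are look-alikes, and there is no blue block. The case is around (238,210), with the grey filler in it at (250,212).

```bash
cat > h.py <<'E'
import numpy as np,cv2
from bench import *
from scipy.spatial.transform import Rotation as R
def cal(c):
    k=get_calibration(c);return k["K"],np.array(k["rvec"],float),np.array(k["tvec"],float)
def proj(c,P):
    K,r,t=cal(c);return cv2.projectPoints(np.array(P,float).reshape(-1,3),r,t,K,None)[0].reshape(-1,2)
def plane(c,uv,z):
    K,r,t=cal(c);M=cv2.Rodrigues(r)[0];o=-M.T@t
    uv=np.array(uv,float).reshape(-1,2);d=(np.c_[uv,np.ones(len(uv))]@np.linalg.inv(K).T)@M
    return o+d*((z-o[2])/d[:,2])[:,None]
E
python3 - <<'E'
from h import *
im=cv2.imread("pics/top0.png")
c=im[125:275,140:340];cv2.imwrite("pics/c1.png",cv2.resize(c,None,fx=4,fy=4,interpolation=cv2.INTER_CUBIC))
im=cv2.imread("pics/scene0.png")
c=im[140:310,170:420];cv2.imwrite("pics/c2.png",cv2.resize(c,None,fx=3.2,fy=3.2,interpolation=cv2.INTER_CUBIC))
for c in("top","scene"):
    K,r,t=cal(c);print(c,-cv2.Rodrigues(r)[0].T@t)
for n,uv,z in[("green",(332,175),.05),("red",(386,198),.05),("cream",(338,257),.05),("purple",(343,213),.05),("pink",(332,299),.05),("cone",(281,138),0.05),("loupe",(320,139),.03),("dish",(170,308),.02),("fill",(251,212),.06),("rA",(228,178),.016),("rB",(244,244),.016),("sq",(260,183),.016),("lg",(217,223),.016),("corner-",(259,263),.03),("c2",(280,169),.03)]:print(n,plane("top",uv,z)[0].round(3))
E
```

```text
top [ 0.41412802 -0.05073427  1.48672996]
scene [1.19189792 0.32227774 1.00506107]
green [ 0.661 -0.186  0.05 ]
red [ 0.601 -0.338  0.05 ]
cream [ 0.433 -0.207  0.05 ]
purple [ 0.555 -0.219  0.05 ]
pink [ 0.318 -0.193  0.05 ]
cone [ 0.763 -0.041  0.05 ]
loupe [ 0.768 -0.152  0.03 ]
dish [0.278 0.256 0.02 ]
fill [0.55  0.036 0.06 ]
rA [0.65  0.109 0.016]
rB [0.463 0.056 0.016]
sq [0.638 0.016 0.016]
lg [0.52  0.135 0.016]
corner- [0.41  0.011 0.03 ]
c2 [ 0.678 -0.04   0.03 ]
```

View pics/c1.png

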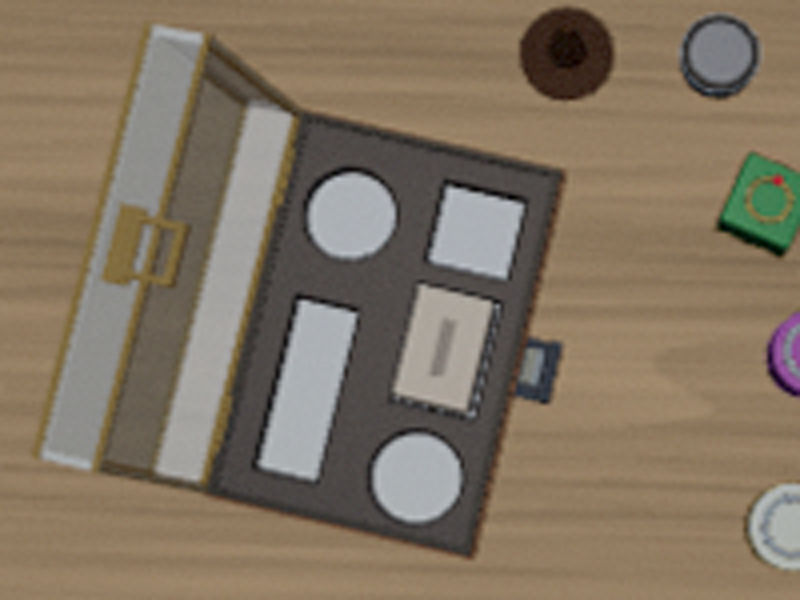

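View pics/c2.png

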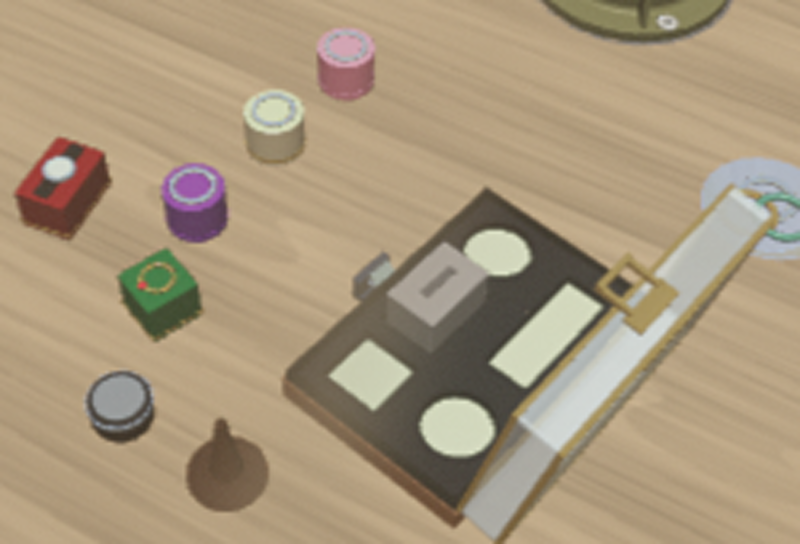

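The crops show the five pale pockets clearly: rounds at (228,178) and (244,244), the square at (260,183), and the long one at (217,223). The filler sits in the watch pocket. The lid leans back past the hinge, and its brass press plate is at (177,187).

```bash
cat >> h.py <<'E'
from scipy.optimize import minimize
COL={"green":lambda h,s,v:(abs(h-68)<20)&(s>110),"red":lambda h,s,v:((h<6)|(h>172))&(s>130)}
def cmask(c,name,im):
    h,s,v=[x.astype(int) for x in cv2.split(cv2.cvtColor(im,cv2.COLOR_BGR2HSV))]
    return COL[name](h,s,v)
def prism(x,y,yaw,z0,size,h=.05):
    if size[0]==0: a=np.linspace(0,2*np.pi,40);q=size[1]*np.c_[np.cos(a),np.sin(a)]
    else: q=np.array([[1,1],[1,-1],[-1,-1],[-1,1]])*np.array(size)/2
    c,s=np.cos(yaw),np.sin(yaw);q=q@np.array([[c,s],[-s,c]])+[x,y]
    return np.r_[np.c_[q,0*q[:,0]+z0],np.c_[q,0*q[:,0]+z0+h]]
def fit(masks,size,x0,z0=0.,h=.05):
    """masks: {cam:bool mask}; fit x,y,yaw of a prism by silhouette overlap"""
    F=6;rois={}
    for c,m in masks.items():
        p=proj(c,prism(*x0,z0,size,h));a=(p.min(0)-14).astype(int);b=(p.max(0)+14).astype(int)
        rois[c]=(a,cv2.resize(m[a[1]:b[1],a[0]:b[0]].astype(np.float32),None,fx=F,fy=F))
    def cost(v):
        e=0
        for c,(a,m) in rois.items():
            p=(proj(c,prism(v[0],v[1],v[2]*10,z0,size,h))-a+.5)*F-.5
            g=np.zeros(m.shape,np.uint8);cv2.fillConvexPoly(g,cv2.convexHull((p*16).round().astype(np.int32)),1,shift=4)
            e+=np.abs(g-m).sum()/g.sum()
        return e
    x=np.array([x0[0],x0[1],x0[2]/10]);best=None
    for st in(.01,.004):
        S=np.r_[[x],x+st*np.eye(3)];r=minimize(cost,x,method="Nelder-Mead",options=dict(initial_simplex=S,xatol=5e-5,fatol=1e-4));x=r.x
    return np.array([x[0],x[1],x[2]*10]).round(4),round(r.fun,3)
def clean(m):
    n,l,st,_=cv2.connectedComponentsWithStats(cv2.morphologyEx(m.astype(np.uint8),cv2.MORPH_CLOSE,np.ones((5,5))))
    return l==1+st[1:,4].argmax()
def near(m,c,x,y,z=.03,r=35):
    u=proj(c,[x,y,z])[0];o=np.zeros(m.shape,np.uint8);cv2.circle(o,(int(u[0]),int(u[1])),r,1,-1);return clean(m&(o>0))
def go(p,yaw):
    """row numbers to bring TCP to p with tool y along world angle yaw (tool down)"""
    o=get_obs();R0=R.from_quat(np.roll(o["tool_rot"],-1));best=None
    for k in(0,np.pi):
        y=np.array([np.cos(yaw+k),np.sin(yaw+k),0]);z=np.array([0,0,-1.]);T=R.from_matrix(np.c_[np.cross(y,z),y,z])
        rv=(R0.inv()*T).as_rotvec()
        if best is None or np.linalg.norm(rv)<np.linalg.norm(best): best=rv
    print("t",round(o["t"],1),"at",o["tool_pos"].round(4),"row",(R0.inv().apply(np.array(p)-o["tool_pos"])/.5).round(4).tolist(),(best/2/np.pi).round(4).tolist(),"F",o["contact_force"].round(1),"w",round(o["gripper_width"],4),round(float(o["grasp_force"]),1))
E
python3 - <<'E'
from h import *
ims={c:cv2.imread(f"pics/{c}0.png") for c in("top","scene")}
for n,size,x0 in[("green",(.054,.054),(.661,-.186,-.4)),("red",(.08,.054),(.6,-.338,0.1))]:
    m={c:near(cmask(c,n,ims[c]),c,x0[0],x0[1]) for c in ims}
    print(n,fit(m,size,x0),[fit({c:m[c]},size,x0) for c in m],[k.sum() for k in m.values()])
m={}
for c in ims:
    l=silhouettes(c,"round_a_mid");u=proj(c,[.433,-.207,.03])[0]
    l=[d["mask"] for d in l if d["mask"][int(u[1]),int(u[0])]]
    print(c,len(l))
    if l:m[c]=l[0]
if m:print("cream",fit(m,(0,.03),(.433,-.207,0)),[fit({c:m[c]},(0,.03),(.433,-.207,0)) for c in m])
# floors
from itertools import product
for c in ims:
  im=ims[c];g=cv2.cvtColor(im,cv2.COLOR_BGR2GRAY);K,r,t=cal(c);o=-cv2.Rodrigues(r)[0].T@t
  for n,x0 in[("rA",(.65,.109)),("rB",(.463,.056)),("sq",(.638,.016)),("lg",(.52,.135))]:
    u=proj(c,[*x0,.016])[0].astype(int);v0=np.median(g[u[1]-2:u[1]+3,u[0]-2:u[0]+3])
    m=(g>v0*.62).astype(np.uint8);k,l,st,ce=cv2.connectedComponentsWithStats(m,connectivity=4);i=l[u[1],u[0]]
    P=plane(c,ce[i],.016)[0];d=(o-P)[:2]/(o[2]-.016)*.014
    w=cv2.findContours((l==i).astype(np.uint8),0,1)[0][0].reshape(-1,2);W=plane(c,w,.016)[:,:2].astype(np.float32)
    print(c,n,(P[:2]+d/2).round(4),st[i,4],"rect",[np.array(q).round(4) for q in cv2.minAreaRect(W)],"shift",d.round(4))
E
```

```text
green (array([ 0.6628, -0.1859, -0.4659]), np.float64(0.78)) [(array([ 0.6627, -0.1856, -0.4215]), np.float64(0.168)), (array([ 0.6508, -0.1962, -0.7542]), np.float64(0.578))] [np.int64(358), np.int64(210)]
red (array([ 0.6055, -0.3406,  0.1582]), np.float64(1.018)) [(array([ 0.6058, -0.3404,  0.125 ]), np.float64(0.376)), (array([ 0.5904, -0.3533,  0.3577]), np.float64(0.627))] [np.int64(428), np.int64(247)]
top 1
scene 1
cream (array([ 0.4349, -0.2067,  0.0415]), np.float64(0.167)) [(array([ 0.4354, -0.2066,  0.078 ]), np.float64(0.072)), (array([ 0.4333, -0.2068, -0.034 ]), np.float64(0.083))]
top rA [0.6477 0.1095] 374 rect [array([0.649, 0.11 ]), array([0.0611, 0.0604]), np.float64(2.0979)] shift [-0.0022 -0.0015]
top rB [0.4621 0.056 ] 387 rect [array([0.4626, 0.0559]), array([0.0603, 0.0599]), np.float64(46.8542)] shift [-0.0005 -0.001 ]
top sq [0.638  0.0196] 395 rect [array([0.639, 0.02 ]), array([0.0578, 0.0571]), np.float64(78.0548)] shift [-0.0021 -0.0007]
top lg [0.522  0.1353] 652 rect [array([0.5229, 0.1361]), array([0.0425, 0.1236]), np.float64(78.3575)] shift [-0.001  -0.0018]
scene rA [0.6478 0.111 ] 333 rect [array([0.643 , 0.1092]), array([0.0586, 0.057 ]), np.float64(70.2536)] shift [0.0078 0.003 ]
scene rB [0.5004 0.0374] 621 rect [array([0.4936, 0.034 ]), array([0.0669, 0.1417]), np.float64(66.7345)] shift [0.0099 0.0041]
scene sq [0.6388 0.0207] 319 rect [array([0.6341, 0.0179]), array([0.0535, 0.0545]), np.float64(78.9215)] shift [0.0079 0.0043]
scene lg [0.5242 0.1361] 490 rect [array([0.5178, 0.1353]), array([0.0406, 0.1179]), np.float64(77.9254)] shift [0.0095 0.0027]
```

```bash
python3 - <<'E'
from h import *
for n,size,x0 in[("square_mid",(.054,.054),(.661,-.186,-.4)),("watch_mid",(.08,.054),(.6,-.338,0.1))]:
    m={}
    for c in("top","scene"):
        u=proj(c,[*x0[:2],.03])[0]
        l=[d["mask"] for d in silhouettes(c,n) if d["mask"][int(u[1]),int(u[0])]]
        if l:m[c]=l[0]
    print(n,fit(m,size,x0),[(c,fit({c:m[c]},size,x0)) for c in m])
go([.25,.5,.4],1.365);go([.53,-.1,.35],1.365)
E
python3 -m crank '[[[0,0,-0.2,0,0,0,1],[0,0,-0.2,0,0,0,1],[0,0,-0.4,0,0,0,1],[0,0,-0.4,0,0,0,1],[0,0,-0.4,0,0,0,0.6]]]' 60; python3 -c "
from h import *
go([.53,-.1,.38],1.365)"
```

```text
square_mid (array([ 0.6624, -0.1859, -0.4008]), np.float64(0.201)) [('top', (array([ 0.6629, -0.1868, -0.4018]), np.float64(0.108))), ('scene', (array([ 0.662 , -0.1849, -0.3998]), np.float64(0.079)))]
watch_mid (array([ 0.6051, -0.3401,  0.1457]), np.float64(0.213)) [('top', (array([ 0.6063, -0.3413,  0.168 ]), np.float64(0.145))), ('scene', (array([ 0.6041, -0.3403,  0.1455]), np.float64(0.061)))]
t 1.1 at [0.1755 0.5737 0.2313] row [-0.1857, -0.0975, -0.3374] [-0.0, 0.0, -0.0145] F [-0.4  0.   0.1] w 0.0853 0.0
t 1.1 at [0.1755 0.5737 0.2313] row [-1.0721, -1.0812, -0.2374] [-0.0, 0.0, -0.0145] F [-0.4  0.   0.1] w 0.0853 0.0
t: 1.65
tool_pos: [0.1761, 0.5756, 0.4395]
tool_rot: [0.001, 0.148, 0.989, 0.006]
contact_force: [0.4, -0.1, 0.8]
gripper_width: 0.0734
grasp_force: 0.0
t 1.6 at [0.1761 0.5756 0.4395] row [-1.0721, -1.0866, 0.1055] [0.002, 0.0001, -0.0145] F [ 0.4 -0.1  0.8] w 0.0734 0.0
```

```bash
python3 -m crank '[[[-0.5,-0.5,0.05,0,0,-0.0145,0.6],[-0.5,-0.5,0.05,0,0,-0.0145,0.6],[-0.5,-0.5,0.05,0,0,-0.0145,0.6],[-0.5,-0.5,0.05,0,0,-0.0145,0.6],[-0.5,-0.5,0.05,0,0,-0.0145,0.6],[-0.5,-0.5,0.05,0,0,-0.0145,0.6],[-0.5,-0.5,0.05,0,0,-0.0145,0.6],[-0.5,-0.5,0.05,0,0,-0.0145,0.6],[-0.5,-0.5,0.05,0,0,-0.0145,0.6],[-0.5,-0.5,0.05,0,0,-0.0145,0.6]]]'; python3 -c "
from h import *
go([.552,.0375,.2],1.365)"
```

```text
t: 2.65
tool_pos: [0.3412, 0.2621, 0.4063]
tool_rot: [-0.0, 0.103, 0.995, 0.0]
contact_force: [-0.2, 1.0, -0.4]
gripper_width: 0.0683
grasp_force: 0.0
t 2.6 at [0.3412 0.2621 0.4063] row [-0.5045, -0.354, 0.4122] [0.0001, -0.0001, 0.0001] F [-0.2  1.  -0.4] w 0.0683 0.0
```

```bash
python3 -m crank '[[[-0.5,-0.35,0,0,0,0,0.6],[-0.5,-0.35,0,0,0,0,0.6],[-0.5,-0.35,0,0,0,0,0.6],[-0.5,-0.35,0,0,0,0,0.6],[-0.5,-0.35,0,0,0,0,0.6],[-0.5,-0.35,0,0,0,0,0.6],[-0.5,-0.35,0,0,0,0,0.6],[-0.5,-0.35,0,0,0,0,0.6],[-0.505,-0.354,0.4,0,0,0,0.6],[-0.505,-0.354,0.4,0,0,0,0.6],[-0.505,-0.354,0.4,0,0,0,0.6],[-0.505,-0.354,0.4,0,0,0,0.6]]]'; python3 -c "
from h import *
go([.552,.0375,.038],1.365)
cv2.imwrite('pics/s1.png',snapshot('scene')[110:330,180:440].repeat(3,0).repeat(3,1)[:600])"
```

```text
t: 3.85
tool_pos: [0.5515, 0.0395, 0.2052]
tool_rot: [0.001, 0.101, 0.995, 0.0]
contact_force: [0.7, 0.4, 0.5]
gripper_width: 0.0683
grasp_force: 0.0
t 3.9 at [0.5515 0.0395 0.2052] row [-0.0015, -0.0041, 0.3344] [0.0002, 0.0002, 0.0006] F [0.7 0.4 0.5] w 0.0683 0.0
```

View pics/s1.png

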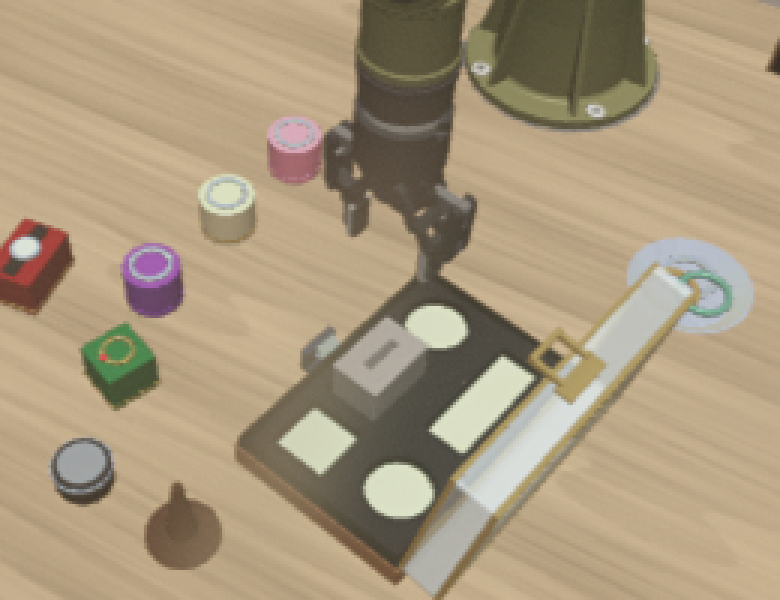

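The gripper hangs above the filler, fingers closing across its short side, well clear of the lid. I'll lower it.

```bash
python3 -m crank '[[[0,-0.003,0.1,0,0,0,0.6],[0,-0.003,0.2,0,0,0,0.6],[0,-0.003,0.26,0,0,0,0.6],[0,-0.003,0.3,0,0,0,0.6],[0,-0.003,0.32,0,0,0,0.6],[0,-0.003,0.334,0,0,0,0.6],[0,-0.003,0.334,0,0,0,0.6]]]'; python3 -c "
from h import *
go([.552,.0375,.038],1.365)"
python3 -m crank '[[[0,0,0,0,0,0,-0.2],[0,0,0,0,0,0,-0.2],[0,0,0,0,0,0,-0.2],[0,0,0,0,0,0,-0.2],[0,0,0,0,0,0,-0.2],[0,0,0,0,0,0,-0.2]]]' 40;python3 -c "
from h import *
go([.552,.0375,.038],1.365)"
```

```text
t: 4.6
tool_pos: [0.5525, 0.0362, 0.0399]
tool_rot: [0.0, 0.102, 0.995, 0.0]
contact_force: [-1.0, -0.8, -0.7]
gripper_width: 0.0685
grasp_force: 0.0
t 4.6 at [0.5525 0.0362 0.0399] row [0.0014, 0.0023, 0.0039] [0.0001, 0.0001, 0.0002] F [-1.  -0.8 -0.7] w 0.0685 0.0
t: 5.2
tool_pos: [0.5534, 0.0355, 0.0409]
tool_rot: [0.001, 0.103, 0.995, 0.001]
contact_force: [-1.4, 1.7, 7.7]
gripper_width: 0.0531
grasp_force: 43.6
t 5.2 at [0.5534 0.0355 0.0409] row [0.0036, 0.0032, 0.0058] [0.0002, 0.0004, 0.0] F [-1.4  1.7  7.7] w 0.0531 43.6
```

```bash
python3 -m crank '[[[0,0,-0.01,0,0,0,-0.2],[0,0,-0.03,0,0,0,-0.2],[0,0,-0.08,0,0,0,-0.2],[0,0,-0.14,0,0,0,-0.2],[0,0,-0.2,0,0,0,-0.2],[0,0,-0.24,0,0,0,-0.2],[0,0,-0.24,0,0,0,-0.2]]]'; python3 -c "
from h import *
go([.44,-.37,.16],1.365)
ims={c:snapshot(c) for c in('top','scene')}
cv2.imwrite('pics/s2.png',np.hstack([ims['top'][110:290,150:350],ims['scene'][130:310,190:390]]).repeat(2,0).repeat(2,1))
cv2.imwrite('pics/top2.png',ims['top'])"
```

```text
t: 5.9
tool_pos: [0.5544, 0.0353, 0.1631]
tool_rot: [0.003, 0.103, 0.995, 0.0]
contact_force: [1.0, -0.4, 0.1]
gripper_width: 0.0531
grasp_force: 42.7
t 5.9 at [0.5544 0.0353 0.1631] row [0.0583, -0.8403, 0.0046] [0.0002, 0.0009, -0.0] F [ 1.  -0.4  0.1] w 0.0531 42.7
```

View pics/s2.png

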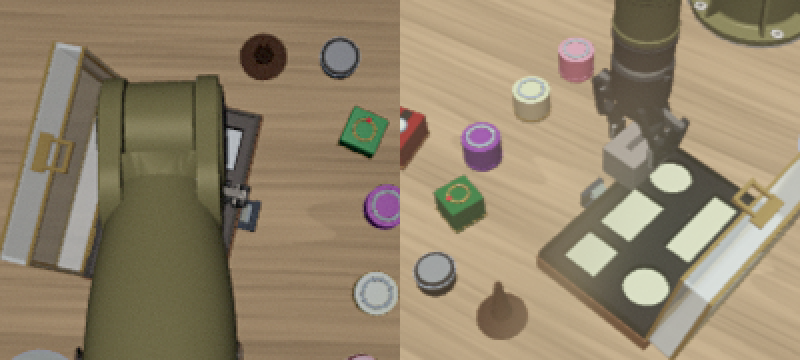

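The filler is in the fingers, above the case, and the watch pocket is now uncovered. I'll carry it to clear counter.

```bash
python3 -m crank '[[[0.06,-0.84,0,0,0,0,-0.2],[0.06,-0.84,0,0,0,0,-0.2],[0.06,-0.84,0,0,0,0,-0.2],[0.06,-0.84,0,0,0,0,-0.2],[0.06,-0.84,0,0,0,0,-0.2],[0.06,-0.84,0,0,0,0,-0.2],[0.06,-0.84,0,0,0,0,-0.2],[0.06,-0.84,0,0,0,0,-0.2],[0.06,-0.84,0,0,0,0,-0.2],[0.06,-0.84,0,0,0,0,-0.2],[0.06,-0.84,0,0,0,0,-0.2]]]'; python3 -c "
from h import *
go([.44,-.37,.026],1.365)"
```

```text
t: 7.1
tool_pos: [0.4359, -0.3691, 0.1576]
tool_rot: [-0.001, 0.103, 0.995, 0.001]
contact_force: [0.5, 0.8, -1.7]
gripper_width: 0.0534
grasp_force: 42.9
t 7.1 at [ 0.4359 -0.3691  0.1576] row [-0.0091, -0.0006, 0.2633] [0.0003, -0.0004, -0.0002] F [ 0.5  0.8 -1.7] w 0.0534 42.9
```

```bash
python3 -m crank '[[[0,0,0.1,0,0,0,-0.2],[0,0,0.18,0,0,0,-0.2],[0,0,0.22,0,0,0,-0.2],[0,0,0.245,0,0,0,-0.2],[0,0,0.255,0,0,0,-0.2],[0,0,0.262,0,0,0,-0.2],[0,0,0.266,0,0,0,-0.2],[0,0,0.268,0,0,0,-0.2]]]'; python3 -c "
from h import *
go([.44,-.37,.026],1.365)"
```

```text
t: 7.9
tool_pos: [0.4377, -0.3702, 0.0263]
tool_rot: [0.001, 0.103, 0.995, -0.0]
contact_force: [-0.7, 0.4, -1.0]
gripper_width: 0.0533
grasp_force: 42.9
t 7.9 at [ 0.4377 -0.3702  0.0263] row [-0.0044, 0.0014, 0.0005] [-0.0001, 0.0002, 0.0] F [-0.7  0.4 -1. ] w 0.0533 42.9
```

```bash
for i in 1 2 ; do python3 -m crank '[[[0,0,0.002,0,0,0,-0.2],[0,0,0.003,0,0,0,-0.2],[0,0,0.003,0,0,0,-0.2]]]' | egrep 'pos|force'; done
```

```text
tool_pos: [0.4375, -0.3702, 0.0249]
contact_force: [-1.2, 0.8, 4.7]
grasp_force: 43.5
tool_pos: [0.4375, -0.3703, 0.0249]
contact_force: [-5.5, 3.6, 18.5]
grasp_force: 45.3
```

```bash
python3 -m crank '[[[0,0,-0.004,0,0,0,0.6],[0,0,-0.004,0,0,0,0.6],[0,0,-0.004,0,0,0,0.6],[0,0,-0.06,0,0,0,0.6],[0,0,-0.16,0,0,0,0.6],[0,0,-0.26,0,0,0,0.6],[0,0,-0.36,0,0,0,0.6],[0,0,-0.36,0,0,0,0.6],[0,0,-0.36,0,0,0,0.6]]]'
cat >> h.py <<'E'
def locate(lab,size,x0,cams=("top","scene")):
    m={}
    for c in cams:
        snapshot(c);u=proj(c,[*x0[:2],.03])[0]
        D=silhouettes(c,lab);s=[(np.hypot(*(np.array(d["box"]).reshape(2,2).mean(0)-u)),i) for i,d in enumerate(D)]
        s=[q for q in s if q[0]<25]
        if s:m[c]=D[min(s)[1]]["mask"]
        print(c,[(np.array(d["box"]).astype(int).tolist(),round(d["conf"],2)) for d in D])
    print(lab,fit(m,size,x0) if m else None,[(c,fit({c:m[c]},size,x0)) for c in m])
E
python3 - <<'E'
from h import *
locate("watch_mid",(.08,.054),(.605,-.34,.146))
cv2.imwrite('pics/t3.png',snapshot('top'))
go([.605,-.34,.2],1.57+.146)
E
```

```text
t: 9.4
tool_pos: [0.4378, -0.3705, 0.2037]
tool_rot: [0.001, 0.103, 0.995, -0.001]
contact_force: [0.1, -0.7, 0.6]
gripper_width: 0.0682
grasp_force: 0.0
top [([371, 196, 394, 223], 0.59), ([150, 131, 286, 263], 0.42)]
scene [([190, 181, 218, 209], 0.81)]
watch_mid (array([ 0.5709, -0.3259,  0.129 ]), np.float64(0.211)) [('top', (array([ 0.5712, -0.3262,  0.1113]), np.float64(0.064))), ('scene', (array([ 0.5696, -0.3236,  0.2376]), np.float64(0.126)))]
t 9.7 at [ 0.4361 -0.369   0.2004] row [-0.3188, 0.1257, 0.0002] [0.0003, -0.0004, -0.0558] F [ 0.5 -0.7  0.1] w 0.0684 0.0
```

View pics/t3.png

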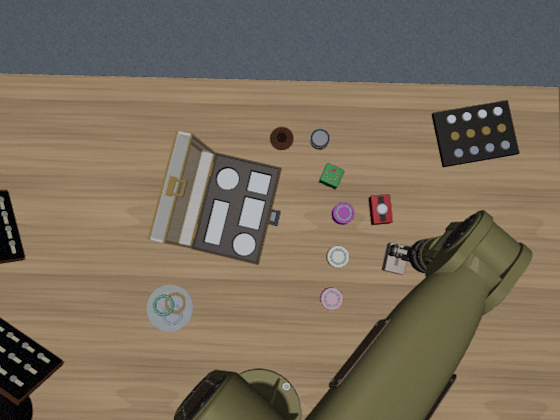

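The filler stands on the counter near (396,260). The red block has been knocked to about (381,209), and all five pockets are empty. I'll measure the watch pocket and go for the red block.

Run:
```python
from h import *
for c in("top","scene"):
  im=snapshot(c);g=cv2.cvtColor(im,cv2.COLOR_BGR2GRAY);K,r,t=cal(c);o=-cv2.Rodrigues(r)[0].T@t
  for n,x0 in[("w",(.552,.0375)),("rB",(.463,.056)),("sq",(.638,.019)),("lg",(.522,.135)),("rA",(.648,.11))]:
    u=proj(c,[*x0,.016])[0].astype(int);v0=np.median(g[u[1]-2:u[1]+3,u[0]-2:u[0]+3])
    m=(g>v0*.62).astype(np.uint8);k,l,st,ce=cv2.connectedComponentsWithStats(m,connectivity=4);i=l[u[1],u[0]]
    P=plane(c,ce[i],.016)[0];d=(o-P)[:2]/(o[2]-.016)*.014
    w=cv2.findContours((l==i).astype(np.uint8),0,1)[0][0].reshape(-1,2);W=plane(c,w,.016)[:,:2].astype(np.float32)
    print(c,n,(P[:2]+d/2).round(4),cv2.minAreaRect(W)[1:])
go([.571,-.326,.2],1.57+.12)
```

```text
top w [0.5509 0.0376] ((0.05751077085733414, 0.08366210013628006), 78.05220794677734)
top rB [0.462  0.0561] ((0.062286701053380966, 0.05959135293960571), 1.9194626808166504)
top sq [0.6379 0.0196] ((0.057830166071653366, 0.05708107724785805), 78.05476379394531)
top lg [0.522  0.1353] ((0.042454466223716736, 0.12358025461435318), 78.35753631591797)
top rA [0.6476 0.1095] ((0.06107567623257637, 0.06040770187973976), 2.0979182720184326)
scene w [0.5521 0.0392] ((0.05488595739006996, 0.07945291697978973), 78.92021179199219)
scene rB [0.462  0.0574] ((0.049704261124134064, 0.06094621121883392), 30.204944610595703)
scene sq [0.6389 0.0206] ((0.05352073907852173, 0.054484009742736816), 78.92146301269531)
scene lg [0.5242 0.1361] ((0.04093234986066818, 0.1178552657365799), 77.9254150390625)
scene rA [0.6478 0.1109] ((0.05725476145744324, 0.06020566448569298), 58.726715087890625)
t 9.8 at [ 0.4364 -0.3692  0.201 ] row [-0.2458, 0.1396, 0.0016] [0.0002, -0.0003, -0.0517] F [-0.1 -0.3 -0.2] w 0.0682 0.0
```

```bash
python3 -m crank '[[[-0.1,0.05,0,0,0,-0.02,0.75],[-0.2,0.12,0,0,0,-0.04,0.75],[-0.246,0.14,0,0,0,-0.052,0.75],[-0.246,0.14,0,0,0,-0.052,0.75],[-0.246,0.14,0.1,0,0,-0.052,0.75],[-0.246,0.14,0.1,0,0,-0.052,0.75]]]'
python3 - <<'E'
from h import *
locate("watch_mid",(.08,.054),(.571,-.326,.12),("scene",))
go([.571,-.326,.025],1.57+.12)
E
```

```text
t: 10.35
tool_pos: [0.5673, -0.3239, 0.1455]
tool_rot: [-0.005, -0.06, 0.998, 0.003]
contact_force: [-1.7, 0.7, -1.8]
gripper_width: 0.0747
grasp_force: 0.0
scene [([190, 178, 214, 212], 0.81)]
watch_mid (array([ 0.57  , -0.3248,  0.1577]), np.float64(0.085)) [('scene', (array([ 0.57  , -0.3248,  0.1577]), np.float64(0.085)))]
t 10.4 at [ 0.5699 -0.3259  0.1513] row [-0.003, -0.0011, 0.2527] [0.0004, -0.0005, 0.0002] F [-0.2  0.2  0.6] w 0.0747 0.0
```

```bash
python3 -m crank '[[[-0.002,0,0.1,0,0,0,0.75],[-0.002,0,0.18,0,0,0,0.75],[-0.002,0,0.22,0,0,0,0.75],[-0.002,0,0.252,0,0,0,0.75],[-0.002,0,0.252,0,0,0,0.75],[-0.002,0,0.252,0,0,0,-0.2],[-0.002,0,0.252,0,0,0,-0.2],[-0.002,0,0.252,0,0,0,-0.2],[-0.002,0,0.252,0,0,0,-0.2],[-0.002,0,0.252,0,0,0,-0.2],[-0.002,0,0.252,0,0,0,-0.2],[-0.002,0,0.252,0,0,0,-0.2]]]' 50;  python3 -m crank '[[[0,0,-0.02,0,0,0,-0.2],[0,0,-0.08,0,0,0,-0.2],[0,0,-0.16,0,0,0,-0.2],[0,0,-0.24,0,0,0,-0.2],[0,0,-0.27,0,0,0,-0.2],[0,0,-0.27,0,0,0,-0.2]]]';python3 -c "
from h import *
go([.5514,.0384,.16],1.365)"
```

```text
t: 11.65
tool_pos: [0.5743, -0.3275, 0.0291]
tool_rot: [0.002, -0.06, 0.998, -0.001]
contact_force: [-0.5, -0.7, 6.7]
gripper_width: 0.0533
grasp_force: 54.9
t: 12.25
tool_pos: [0.5746, -0.3273, 0.1657]
tool_rot: [0.003, -0.06, 0.998, -0.002]
contact_force: [1.4, 0.2, -2.0]
gripper_width: 0.0529
grasp_force: 54.0
t 12.2 at [ 0.5746 -0.3273  0.1657] row [-0.0422, 0.7317, 0.0089] [-0.0005, 0.0009, 0.052] F [ 1.4  0.2 -2. ] w 0.0529 54.0
```

```bash
python3 -m crank '[[[-0.042,0.73,0.01,0,0,0.052,-0.2],[-0.042,0.73,0.01,0,0,0.052,-0.2],[-0.042,0.73,0.01,0,0,0.052,-0.2],[-0.042,0.73,0.01,0,0,0.052,-0.2],[-0.042,0.73,0.01,0,0,0.052,-0.2],[-0.042,0.73,0.01,0,0,0.052,-0.2],[-0.042,0.73,0.01,0,0,0.052,-0.2],[-0.042,0.73,0.01,0,0,0.052,-0.2],[-0.042,0.73,0.01,0,0,0.052,-0.2],[-0.042,0.73,0.01,0,0,0.052,-0.2],[-0.042,0.73,0.01,0,0,0.052,-0.2],[-0.042,0.73,0.01,0,0,0.052,-0.2]]]'
python3 -c "
from h import *
go([.5514,.0384,.16],1.365)
z=get_obs()['tool_pos'][2]-.029
x=get_obs()['tool_pos']
im=snapshot('scene')
m=silhouettes('scene','watch_mid')[0]['mask']
v=cv2.cvtColor(im,cv2.COLOR_BGR2HSV);r=((v[...,0]<8)|(v[...,0]>170))&(v[...,1]>110)
print(m.sum(),(m&r).sum(),r[150:300,200:400].sum())
u=proj('scene',prism(x[0],x[1],-.206,z,(.08,.054))).astype(int)
print(fit({'scene':m},(.08,.054),(x[0],x[1],-.206),z))
a=im.copy();a[m]=(a[m]//2+[0,120,0]).astype(np.uint8)
cv2.imwrite('pics/s4.png',np.hstack([im[130:310,220:400],a[130:310,220:400]]).repeat(2,0).repeat(2,1))"
```

```text
t: 13.45
tool_pos: [0.5495, 0.0372, 0.1561]
tool_rot: [-0.0, 0.104, 0.995, -0.0]
contact_force: [-0.6, -0.1, -0.9]
gripper_width: 0.0527
grasp_force: 54.1
t 13.4 at [0.5495 0.0372 0.1561] row [-0.0033, 0.0031, -0.0078] [-0.0001, -0.0, -0.0003] F [-0.6 -0.1 -0.9] w 0.0527 54.1
546 159 171
(array([ 0.547 ,  0.0367, -0.0384]), np.float64(0.379))
```

View pics/s4.png

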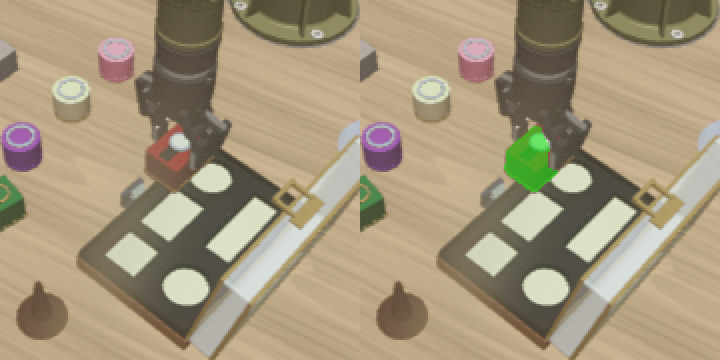

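The red block hangs upright in the fingers above the watch pocket. I'll lower it, allowing for its roughly 3 mm offset in the grip.

```bash
python3 -m crank '[[[-0.009,0.003,0.06,0,0,0,-0.2],[-0.009,0.003,0.12,0,0,0,-0.2],[-0.009,0.003,0.16,0,0,0,-0.2],[-0.009,0.003,0.18,0,0,0,-0.2],[-0.009,0.003,0.18,0,0,0,-0.2],[-0.009,0.003,0.18,0,0,0,-0.2]]]'
python3 - <<'E'
from h import *
go([.5543,.0378,.045],1.365)
E
```

```text
t: 14.15
tool_pos: [0.5548, 0.039, 0.0671]
tool_rot: [0.0, 0.103, 0.995, 0.0]
contact_force: [-0.6, 0.2, -1.2]
gripper_width: 0.053
grasp_force: 54.1
t 14.2 at [0.5548 0.039  0.0671] row [0.0006, -0.0025, 0.0442] [0.0, 0.0001, -0.0001] F [-0.6  0.2 -1.2] w 0.053 54.1
```

```bash
python3 -m crank '[[[0,-0.002,0.006,0,0,0,-0.2],[0,-0.002,0.012,0,0,0,-0.2],[0,-0.002,0.018,0,0,0,-0.2],[0,-0.002,0.022,0,0,0,-0.2],[0,-0.002,0.022,0,0,0,-0.2]]]'
python3 - <<'E'
from h import *
im=snapshot('scene');cv2.imwrite('pics/s5.png',im[160:280,240:380].repeat(4,0).repeat(4,1))
E
```

```text
t: 14.65
tool_pos: [0.5537, 0.0382, 0.055]
tool_rot: [-0.0, 0.103, 0.995, -0.0]
contact_force: [-0.4, 0.4, -1.0]
gripper_width: 0.0528
grasp_force: 54.1
```

View pics/s5.png

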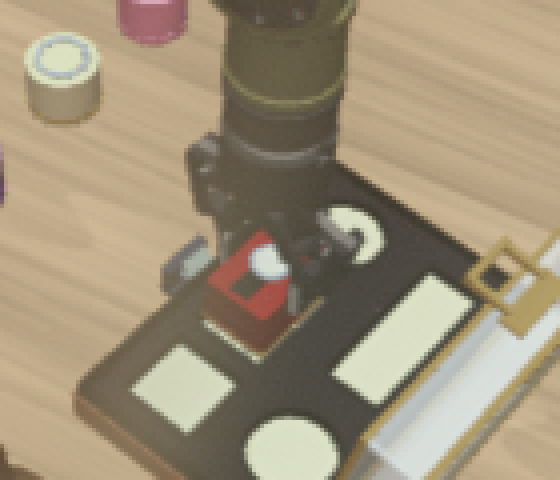

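The red block is entering its pocket without touching. I'll continue down.

```bash
python3 -m crank '[[[0,0,0.006,0,0,0,-0.2],[0,0,0.012,0,0,0,-0.2],[0,0,0.018,0,0,0,-0.2],[0,0,0.021,0,0,0,-0.2],[0,0,0.021,0,0,0,-0.2]]]'; python3 -m crank '[[[0,0,0.003,0,0,0,-0.2],[0,0,0.004,0,0,0,-0.2]]]'
```

```text
t: 15.2
tool_pos: [0.5538, 0.0383, 0.0451]
tool_rot: [-0.0, 0.103, 0.995, 0.0]
contact_force: [-3.2, 0.1, 4.3]
gripper_width: 0.053
grasp_force: 54.6
t: 15.4
tool_pos: [0.5538, 0.0383, 0.045]
tool_rot: [0.0, 0.103, 0.995, 0.0]
contact_force: [-10.7, 0.4, 26.9]
gripper_width: 0.053
grasp_force: 57.3
```

```bash
python3 -m crank '[[[0,0,-0.005,0,0,0,0.6],[0,0,-0.005,0,0,0,0.6],[0,0,-0.005,0,0,0,0.6],[0,0,-0.06,0,0,0,0.75],[0,0,-0.16,0,0,0,0.75],[0,0,-0.24,0,0,0,0.75],[0,0,-0.24,0,0,0,0.75]]]'
python3 - <<'E'
from h import *
go([.64,-.1,.17],1.17)
locate("square_mid",(.054,.054),(.6624,-.186,-.4))
E
```

```text
t: 16.1
tool_pos: [0.5581, 0.0385, 0.1685]
tool_rot: [0.005, 0.103, 0.995, 0.001]
contact_force: [0.9, -0.4, 0.7]
gripper_width: 0.0748
grasp_force: 0.0
t 16.1 at [0.5581 0.0385 0.1685] row [-0.217, -0.2377, -0.0015] [0.0006, 0.0014, 0.031] F [ 0.9 -0.4  0.7] w 0.0748 0.0
top [([323, 161, 341, 187], 0.79)]
scene [([208, 218, 232, 247], 0.56)]
square_mid (array([ 0.6633, -0.1855, -0.4319]), np.float64(0.251)) [('top', (array([ 0.6645, -0.1859, -0.4061]), np.float64(0.101))), ('scene', (array([ 0.6615, -0.1858, -0.5073]), np.float64(0.123)))]
```

```bash
python3 -m crank '[[[-0.1,-0.1,0,0,0,0.031,0.75],[-0.2,-0.2,0,0,0,0.031,0.75],[-0.3,-0.3,0,0,0,0.031,0.75],[-0.3,-0.4,0,0,0,0.031,0.75],[-0.3,-0.4,0,0,0,0.031,0.75],[-0.3,-0.4,0,0,0,0.031,0.75],[-0.3,-0.4,0,0,0,0.031,0.75],[-0.3,-0.4,0,0,0,0.031,0.75],[-0.3,-0.4,0,0,0,0.031,0.75]]]'
python3 - <<'E'
from h import *
go([.663,-.186,.025],1.165)
E
```

```text
t: 17.2
tool_pos: [0.6594, -0.1866, 0.1622]
tool_rot: [-0.001, 0.198, 0.98, 0.0]
contact_force: [-0.8, 0.8, 0.5]
gripper_width: 0.0749
grasp_force: 0.0
t 17.2 at [ 0.6594 -0.1866  0.1622] row [-0.0066, 0.0038, 0.2744] [0.0, -0.0002, 0.0011] F [-0.8  0.8  0.5] w 0.0749 0.0
```

```bash
python3 -m crank '[[[-0.006,0.003,0.1,0,0,0,0.75],[-0.006,0.003,0.18,0,0,0,0.75],[-0.006,0.003,0.23,0,0,0,0.75],[-0.006,0.003,0.268,0,0,0,0.75],[-0.006,0.003,0.268,0,0,0,0.75],[-0.006,0.003,0.268,0,0,0,-0.2],[-0.006,0.003,0.268,0,0,0,-0.2],[-0.006,0.003,0.268,0,0,0,-0.2],[-0.006,0.003,0.268,0,0,0,-0.2],[-0.006,0.003,0.268,0,0,0,-0.2],[-0.006,0.003,0.268,0,0,0,-0.2],[-0.006,0.003,0.268,0,0,0,-0.2]]]' 50;  python3 -m crank '[[[0,0,-0.02,0,0,0,-0.2],[0,0,-0.08,0,0,0,-0.2],[0,0,-0.16,0,0,0,-0.2],[0,0,-0.24,0,0,0,-0.2],[0,0,-0.27,0,0,0,-0.2],[0,0,-0.27,0,0,0,-0.2]]]';python3 -c "
from h import *
go([.6383,.0201,.16],1.365)"
```

```text
t: 18.4
tool_pos: [0.6646, -0.1881, 0.0307]
tool_rot: [0.001, 0.199, 0.98, 0.0]
contact_force: [0.0, 1.6, 6.4]
gripper_width: 0.0529
grasp_force: 55.2
t: 19.0
tool_pos: [0.6653, -0.1887, 0.1679]
tool_rot: [0.003, 0.199, 0.98, -0.0]
contact_force: [-0.2, 0.6, -1.9]
gripper_width: 0.053
grasp_force: 54.3
t 19.0 at [ 0.6653 -0.1887  0.1679] row [0.2127, 0.3635, 0.0148] [0.0, 0.001, -0.031] F [-0.2  0.6 -1.9] w 0.053 54.3
```

```bash
python3 -m crank '[[[0.209,0.363,0.01,0,0,-0.031,-0.2],[0.209,0.363,0.01,0,0,-0.031,-0.2],[0.209,0.363,0.01,0,0,-0.031,-0.2],[0.209,0.363,0.01,0,0,-0.031,-0.2],[0.209,0.363,0.01,0,0,-0.031,-0.2],[0.209,0.363,0.01,0,0,-0.031,-0.2],[0.209,0.363,0.01,0,0,-0.031,-0.2],[0.209,0.363,0.12,0,0,-0.031,-0.2],[0.209,0.363,0.12,0,0,-0.031,-0.2],[0.209,0.363,0.12,0,0,-0.031,-0.2]]]'
python3 -c "
from h import *
go([.6405,.0197,.068],1.365)
x=get_obs()['tool_pos'];z=x[2]-.0305
im=snapshot('scene');D=silhouettes('scene','square_mid');print([d['box'] for d in D])
m=D[0]['mask'];print(fit({'scene':m},(.054,.054),(x[0],x[1],-.206),z))
cv2.imwrite('pics/s6.png',im[170:310,220:380].repeat(4,0).repeat(4,1))"
```

```text
t: 20.0
tool_pos: [0.636, 0.0181, 0.1021]
tool_rot: [-0.002, 0.104, 0.995, -0.0]
contact_force: [-1.0, 0.4, -0.6]
gripper_width: 0.053
grasp_force: 54.2
t 20.0 at [0.636  0.0181 0.1021] row [-0.0084, 0.005, 0.0681] [-0.0002, -0.0007, -0.0003] F [-1.   0.4 -0.6] w 0.053 54.2
[[275.0, 227.8, 292.9, 257.1]]
(array([ 0.6331,  0.0183, -0.0984]), np.float64(0.416))
```

View pics/s6.png

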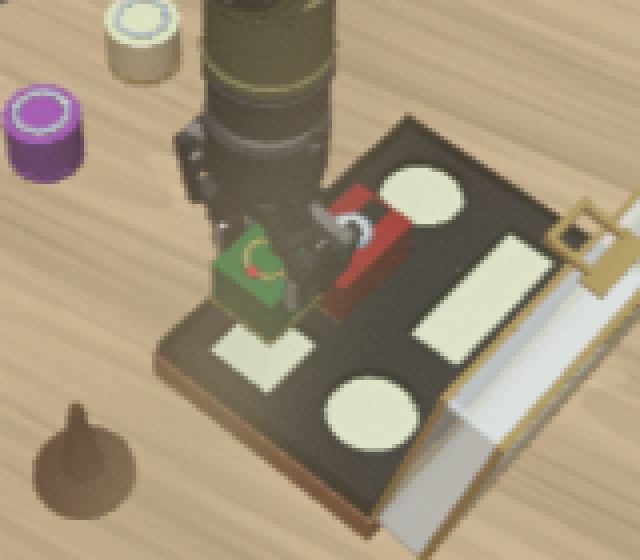

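The red block is down in its pocket. The green block is upright in the fingers just above the square pocket; lowering now.

```bash
python3 -m crank '[[[-0.008,0.005,0.03,0,0,0,-0.2],[-0.008,0.005,0.06,0,0,0,-0.2],[-0.008,0.005,0.065,0,0,0,-0.2],[-0.008,0.005,0.065,0,0,0,-0.2]]]'
python3 -c "
from h import *
go([.6405,.0197,.0465],1.365)"
```

```text
t: 20.5
tool_pos: [0.6412, 0.0215, 0.0701]
tool_rot: [-0.001, 0.103, 0.995, -0.0]
contact_force: [1.1, -0.4, -1.3]
gripper_width: 0.0527
grasp_force: 54.3
t 20.5 at [0.6412 0.0215 0.0701] row [0.0006, -0.0039, 0.0472] [-0.0001, -0.0004, 0.0] F [ 1.1 -0.4 -1.3] w 0.0527 54.3
```

```bash
python3 -m crank '[[[0,-0.003,0.008,0,0,0,-0.2],[0,-0.003,0.014,0,0,0,-0.2],[0,-0.003,0.02,0,0,0,-0.2],[0,-0.003,0.026,0,0,0,-0.2],[0,-0.003,0.026,0,0,0,-0.2]]]'; python3 -m crank '[[[0,0,0.006,0,0,0,-0.2],[0,0,0.012,0,0,0,-0.2],[0,0,0.018,0,0,0,-0.2],[0,0,0.021,0,0,0,-0.2],[0,0,0.023,0,0,0,-0.2]]]'
```

```text
t: 21.0
tool_pos: [0.6416, 0.02, 0.0579]
tool_rot: [-0.0, 0.103, 0.995, -0.0]
contact_force: [0.2, -0.4, -0.9]
gripper_width: 0.0526
grasp_force: 54.3
t: 21.5
tool_pos: [0.6417, 0.02, 0.0466]
tool_rot: [-0.0, 0.103, 0.995, -0.0]
contact_force: [-3.8, 0.9, 7.5]
gripper_width: 0.0531
grasp_force: 55.3
```

```bash
python3 -m crank '[[[0,0,-0.002,0,0,0,0.6],[0,0,-0.002,0,0,0,0.6],[0,0,-0.002,0,0,0,0.6],[0,0,-0.06,0,0,0,0.8],[0,0,-0.16,0,0,0,0.8],[0,0,-0.24,0,0,0,0.8],[0,0,-0.24,0,0,0,0.8]]]'
python3 - <<'E'
from h import *
locate("round_a_mid",(0,.03),(.4349,-.2067,0))
go([.435,-.2067,.17],1.365)
E
```

```text
t: 22.2
tool_pos: [0.6462, 0.0202, 0.174]
tool_rot: [0.006, 0.103, 0.995, 0.001]
contact_force: [0.6, -0.2, 0.5]
gripper_width: 0.0766
grasp_force: 0.0
top [([321, 287, 342, 308], 0.86), ([331, 200, 356, 226], 0.6), ([148, 129, 277, 249], 0.57)]
scene [([247, 169, 264, 193], 0.94), ([217, 189, 243, 216], 0.73), ([315, 197, 412, 308], 0.33)]
round_a_mid (array([ 0.432 , -0.2079,  0.1172]), np.float64(0.217)) [('scene', (array([ 0.432 , -0.2079,  0.1172]), np.float64(0.217)))]
t 22.4 at [0.6411 0.02   0.1656] row [0.3109, -0.528, -0.008] [-0.0001, -0.0003, 0.0] F [-0.  -0.3  0. ] w 0.0769 0.0
```

```bash
python3 -m crank '[[[0.31,-0.527,0,0,0,0,0.8],[0.31,-0.527,0,0,0,0,0.8],[0.31,-0.527,0,0,0,0,0.8],[0.31,-0.527,0,0,0,0,0.8],[0.31,-0.527,0,0,0,0,0.8],[0.31,-0.527,0,0,0,0,0.8],[0.31,-0.527,0,0,0,0,0.8],[0.31,-0.527,0,0,0,0,0.8],[0.31,-0.527,0,0,0,0,0.8],[0.31,-0.527,0,0,0,0,0.8]]]'
python3 - <<'E'
from h import *
go([.4345,-.207,.027],1.365)
im=snapshot('scene');cv2.imwrite('pics/s7.png',im[120:300,200:380].repeat(3,0).repeat(3,1))
E
```

```text
t: 23.4
tool_pos: [0.4372, -0.2052, 0.1663]
tool_rot: [-0.0, 0.102, 0.995, 0.0]
contact_force: [-1.0, -1.3, 0.7]
gripper_width: 0.0769
grasp_force: 0.0
t 23.4 at [ 0.4372 -0.2052  0.1663] row [0.0044, -0.0047, 0.2787] [0.0001, -0.0001, 0.0003] F [-1.  -1.3  0.7] w 0.0769 0.0
```

View pics/s7.png

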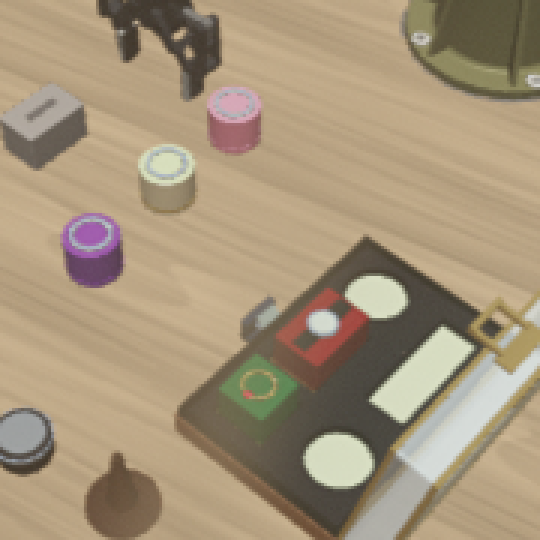

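The red and green blocks are seated and the filler stands upright. The cream block is at (255,179) in the scene picture, below the open gripper.

```bash
python3 -m crank '[[[0.004,-0.004,0.1,0,0,0,0.8],[0.004,-0.004,0.18,0,0,0,0.8],[0.004,-0.004,0.23,0,0,0,0.8],[0.004,-0.004,0.276,0,0,0,0.8],[0.004,-0.004,0.276,0,0,0,0.8],[0.004,-0.004,0.276,0,0,0,-0.1],[0.004,-0.004,0.276,0,0,0,-0.1],[0.004,-0.004,0.276,0,0,0,-0.1],[0.004,-0.004,0.276,0,0,0,-0.1],[0.004,-0.004,0.276,0,0,0,-0.1],[0.004,-0.004,0.276,0,0,0,-0.1]]]' 50;  python3 -m crank '[[[0,0,-0.02,0,0,0,-0.1],[0,0,-0.08,0,0,0,-0.1],[0,0,-0.16,0,0,0,-0.1],[0,0,-0.24,0,0,0,-0.1],[0,0,-0.27,0,0,0,-0.1],[0,0,-0.27,0,0,0,-0.1]]]';python3 -c "
from h import *
go([.462,.0567,.16],1.365)
locate('pocket_long',(0,.03),(.3,.3,0),())" 2>&1 | head -1
```

```text
t: 24.55
tool_pos: [0.4352, -0.2081, 0.0299]
tool_rot: [0.001, 0.103, 0.995, -0.0]
contact_force: [-0.3, 1.3, 6.1]
gripper_width: 0.0583
grasp_force: 54.6
t: 25.15
tool_pos: [0.4356, -0.2087, 0.1668]
tool_rot: [0.002, 0.103, 0.995, -0.001]
contact_force: [0.5, 0.4, -1.2]
gripper_width: 0.0583
grasp_force: 54.3
t 25.1 at [ 0.4356 -0.2087  0.1668] row [0.0569, 0.5304, 0.0126] [-0.0002, 0.0008, -0.0] F [ 0.5  0.4 -1.2] w 0.0583 54.3
```

```bash
python3 -m crank '[[[0.055,0.53,0.01,0,0,0,-0.1],[0.055,0.53,0.01,0,0,0,-0.1],[0.055,0.53,0.01,0,0,0,-0.1],[0.055,0.53,0.01,0,0,0,-0.1],[0.055,0.53,0.01,0,0,0,-0.1],[0.055,0.53,0.01,0,0,0,-0.1],[0.055,0.53,0.01,0,0,0,-0.1],[0.055,0.53,0.12,0,0,0,-0.1],[0.055,0.53,0.12,0,0,0,-0.1],[0.055,0.53,0.12,0,0,0,-0.1]]]'
python3 -c "
from h import *
go([.463,.0565,.068],1.365)
x=get_obs()['tool_pos'];z=x[2]-.03
im=snapshot('scene');D=silhouettes('scene','round_a_mid');print([d['box'] for d in D])
u=proj('scene',[x[0],x[1],z+.025])[0]
for d in D:
  if d['mask'][int(u[1]),int(u[0])]:print(fit({'scene':d['mask']},(0,.03),(x[0],x[1],0),z))
cv2.imwrite('pics/s8.png',im[140:280,240:400].repeat(4,0).repeat(4,1))"
```

```text
t: 26.15
tool_pos: [0.4587, 0.056, 0.1022]
tool_rot: [-0.003, 0.103, 0.995, -0.001]
contact_force: [0.1, 0.4, -2.1]
gripper_width: 0.0583
grasp_force: 55.1
t 26.1 at [0.4587 0.056  0.1022] row [-0.0086, 0.0029, 0.0684] [-0.0003, -0.0008, -0.0002] F [ 0.1  0.4 -2.1] w 0.0583 55.1
[[316.3, 189.5, 336.6, 217.5], [215.8, 189.1, 242.6, 214.9], [269.4, 146.8, 287.7, 168.0], [198.6, 148.0, 226.3, 179.1]]
(array([0.4584, 0.056 , 0.0175]), np.float64(0.221))
```

View pics/s8.png

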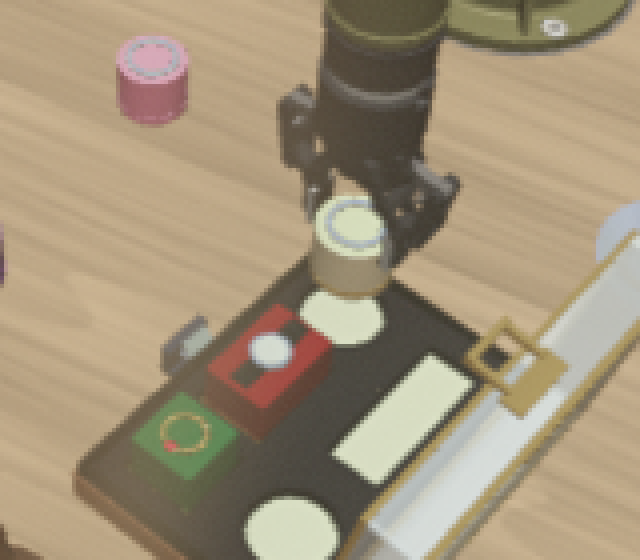

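The cream block hangs above the near round pocket; the red and green blocks are both upright and seated. Lowering.

```bash
python3 -m crank '[[[-0.006,0.002,0.03,0,0,0,-0.1],[-0.006,0.002,0.06,0,0,0,-0.1],[-0.006,0.002,0.065,0,0,0,-0.1],[-0.006,0.002,0.065,0,0,0,-0.1]]]'
python3 -c "
from h import *
go([.463,.0565,.046],1.365)"
```

```text
t: 26.65
tool_pos: [0.4649, 0.0573, 0.0722]
tool_rot: [0.0, 0.103, 0.995, 0.0]
contact_force: [0.2, 0.2, -1.4]
gripper_width: 0.0584
grasp_force: 55.2
t 26.6 at [0.4649 0.0573 0.0722] row [0.0033, -0.0024, 0.0525] [0.0, 0.0001, -0.0001] F [ 0.2  0.2 -1.4] w 0.0584 55.2
```

```bash
python3 -m crank '[[[0.003,-0.002,0.008,0,0,0,-0.1],[0.003,-0.002,0.016,0,0,0,-0.1],[0.003,-0.002,0.024,0,0,0,-0.1],[0.003,-0.002,0.03,0,0,0,-0.1],[0.003,-0.002,0.03,0,0,0,-0.1]]]'; python3 -m crank '[[[0,0,0.006,0,0,0,-0.1],[0,0,0.012,0,0,0,-0.1],[0,0,0.018,0,0,0,-0.1],[0,0,0.021,0,0,0,-0.1],[0,0,0.023,0,0,0,-0.1]]]'
```

```text
t: 27.15
tool_pos: [0.4623, 0.0569, 0.0559]
tool_rot: [-0.0, 0.103, 0.995, -0.0]
contact_force: [-0.9, 0.1, -2.6]
gripper_width: 0.0582
grasp_force: 55.2
t: 27.65
tool_pos: [0.4626, 0.0569, 0.0458]
tool_rot: [-0.0, 0.103, 0.995, -0.0]
contact_force: [-8.4, -1.1, 25.2]
gripper_width: 0.0582
grasp_force: 57.7
```

```bash
python3 -m crank '[[[0,0,-0.003,0,0,0,0.6],[0,0,-0.003,0,0,0,0.6],[0,0,-0.003,0,0,0,0.6],[0,0,-0.06,0,0,0,0.6],[0,0,-0.16,0,0,0,0],[0,0,-0.26,0,0,0,-1],[0,0,-0.36,0,0,0,-1],[0,0,-0.46,0,0,0,-1],[0,0,-0.56,0,0,0,-1],[0,0,-0.6,0,0,0,-1],[0,0,-0.6,0,0,0,-1]]]'
python3 - <<'E'
from h import *
from scipy.optimize import minimize_scalar
cat=-.206;c,s=np.cos(cat),np.sin(cat)
def case(xc,yc,z): return np.array([.5634+c*xc-s*yc,.0785+s*xc+c*yc,z])
def lid(x,y,z,th): return case(x,.095+y*np.cos(th)+z*np.sin(th),.031-y*np.sin(th)+z*np.cos(th))
uv={}
for cam in("top","scene"):
    im=snapshot(cam)
    cv2.imwrite(f"pics/{cam}9.png",im)
    for l in("lid_press","lid_hinge","case"):
        D=tip_of(cam,l);print(cam,l,[(np.round(d["uv"],1).tolist(),round(d["conf"],2)) for d in D])
        if D and l=="lid_press":uv[cam]=np.array(D[0]["uv"])
for cam in uv:
    r=minimize_scalar(lambda t:np.linalg.norm(proj(cam,lid(0,-.175,.045,t))[0]-uv[cam]),bounds=(1.5,2.06),method="bounded");print(cam,r.x,r.fun)
print("case org proj",[proj(k,case(0,0,0))[0].round(1) for k in("top","scene")],"hinge",[proj(k,lid(0,0,0,0))[0].round(1) for k in("top","scene")])
# brass rims: press plate edge px for viewing
print(case(0,.095,.031))
for th in(1.7,1.8,1.9):print(th,[proj(k,[lid(x,-.19,.045,th) for x in(-.14,.14)]).round(0).tolist() for k in("top","scene")])
go([.607,.3,.36],1.365)
im=cv2.imread("pics/scene9.png");cv2.imwrite("pics/s9.png",im[150:320,240:440].repeat(3,0).repeat(3,1))
E
```

```text
t: 28.75
tool_pos: [0.4646, 0.0572, 0.3483]
tool_rot: [0.003, 0.103, 0.995, 0.001]
contact_force: [0.5, 0.0, -0.6]
gripper_width: 0.0001
grasp_force: 0.0
top lid_press [([163.9, 182.9], 0.79)]
top lid_hinge [([203.9, 200.2], 0.92)]
top case [([238.7, 208.5], 0.73), ([229.8, 176.5], 0.69)]
scene lid_press [([377.3, 245.0], 0.81)]
scene lid_hinge [([342.6, 263.1], 0.59), ([313.2, 252.3], 0.56), ([303.9, 240.5], 0.18)]
scene case [([313.9, 249.3], 0.64)]
top 1.7919073144547593 2.1800552468934264
scene 1.752093833064215 0.17728079750694548
case org proj [array([237.8, 209. ]), array([315.4, 250.2])] hinge [array([204.4, 200.1]), array([343.2, 263.4])]
[0.58283188 0.17149141 0.031     ]
1.7 [[[152.0, 240.0], [181.0, 131.0]], [[408.0, 205.0], [341.0, 278.0]]]
1.8 [[[146.0, 238.0], [175.0, 130.0]], [[413.0, 210.0], [347.0, 285.0]]]
1.9 [[[140.0, 237.0], [169.0, 130.0]], [[418.0, 216.0], [353.0, 292.0]]]
t 29.1 at [0.4621 0.0569 0.3436] row [-0.1842, 0.5352, -0.0335] [-0.0001, -0.0003, 0.0] F [-0.3  0.3 -0.2] w -0.0007 0.0
```

View pics/s9.png

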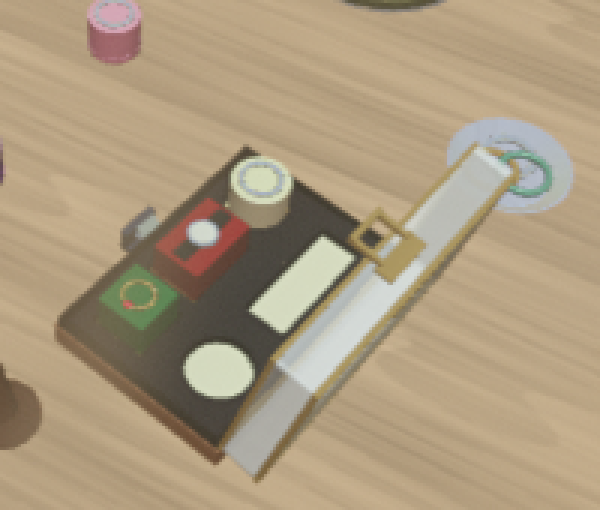

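The scene picture shows the cream (328,213), red (307,230) and green (286,250) blocks seated in their pockets. The lid is at about 1.77 rad, with the press plate at (377,245). Now I'll take the shut fingers round behind the lid.

```bash
python3 -m crank '[[[-0.19,0.518,0,0,0,0,-1],[-0.19,0.518,0,0,0,0,-1],[-0.19,0.518,0,0,0,0,-1],[-0.19,0.518,0,0,0,0,-1],[-0.19,0.518,0,0,0,0,-1],[-0.19,0.518,0,0,0,0,-1],[-0.19,0.518,0,0,0,0,-1],[-0.19,0.518,0,0,0,0,-1],[-0.19,0.518,0,0,0,0,-1],[-0.19,0.518,0,0,0,0,-1]]]' 20
cat >> h.py <<'E'
cc,cs=np.cos(-.206),np.sin(-.206)
def case(xc,yc,z): return np.array([.5634+cc*xc-cs*yc,.0785+cs*xc+cc*yc,z])
def lid(x,y,z,th): return case(x,.095+y*np.cos(th)+z*np.sin(th),.031-y*np.sin(th)+z*np.cos(th))
def lidang():
    for cam in("top","scene"):
        snapshot(cam);D=tip_of(cam,"lid_press")
        if D:
            ths=np.linspace(-.05,2.1,431);e=[np.linalg.norm(proj(cam,lid(0,-.175,.045,t))[0]-D[0]["uv"]) for t in ths];print(cam,"theta",ths[np.argmin(e)].round(3),"err",round(min(e),1),D[0]["conf"])
E
python3 - <<'E'
from h import *
go([.608,.291,.185],1.365)
snapshot("scene")
im=snapshot("scene");cv2.imwrite("pics/s10.png",im[100:320,240:500].repeat(2,0).repeat(2,1))
E
```

```text
t: 30.15
tool_pos: [0.6083, 0.2899, 0.3455]
tool_rot: [0.0, 0.103, 0.995, 0.0]
contact_force: [0.4, -0.8, -0.5]
gripper_width: 0.0002
grasp_force: 0.0
t 30.1 at [0.6083 0.2899 0.3455] row [0.0011, 0.0019, 0.321] [0.0, 0.0001, -0.0002] F [ 0.4 -0.8 -0.5] w 0.0002 0.0
```

View pics/s10.png

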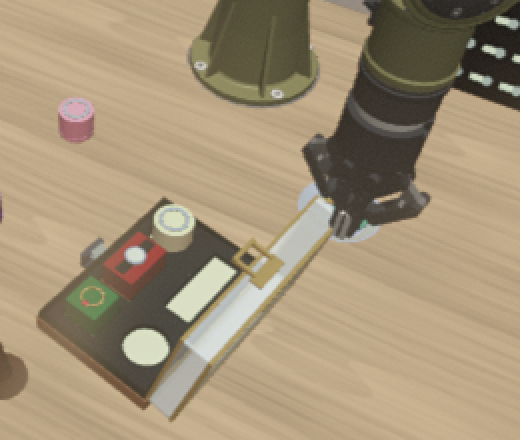

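The knuckles flare out along tool y and would meet the lid, so I'll turn the tool 90° to put them parallel to it.

```bash
python3 -c "
from h import *
print(get_obs()['q'].round(3))"
python3 -m crank '[[[0,0,0,0,0,0.022,-1],[0,0,0,0,0,0.022,-1]]]' >/dev/null; python3 -c "
from h import *
print(get_obs()['q'].round(3))"
```

```text
[ 0.445  0.457  0.417  1.53  -0.     0.652]
[ 0.445  0.458  0.417  1.529 -0.     0.79 ]
```

```bash
python3 -m crank '[[[0,0,0,0,0,0.228,-1],[0,0,0,0,0,0.228,-1],[0,0,0,0,0,0.228,-1],[0,0,0,0,0,0.228,-1],[0,0,0,0,0,0.228,-1],[0,0,0,0,0,0.228,-1],[0,0,0,0,0,0.228,-1],[0,0,0,0,0,0.228,-1],[0,0,0,0,0,0.228,-1],[0,0,0,0,0,0.228,-1],[0,0,0,0,0,0.228,-1],[0,0,0,0,0,0.228,-1]]]'; python3 -c "
from h import *
print(get_obs()['q'].round(3))
o=get_obs();print(R.from_quat(np.roll(o['tool_rot'],-1)).as_matrix().round(3))
go(case(0,.095+.122,.18),-.206)
go(case(0,.095+.05,.18),-.206)"
```

```text
t: 31.65
tool_pos: [0.6086, 0.2908, 0.3451]
tool_rot: [0.0, 0.775, 0.632, 0.0]
contact_force: [0.4, 0.1, 0.0]
gripper_width: -0.0002
grasp_force: 0.0
[0.446 0.459 0.418 1.53  0.    2.219]
[[ 0.201  0.98   0.   ]
 [ 0.98  -0.201  0.   ]
 [ 0.     0.    -1.   ]]
t 31.6 at [0.6086 0.2908 0.3451] row [-0.0002, -0.0016, 0.3301] [0.0, -0.0, 0.0006] F [0.4 0.1 0. ] w -0.0002 0.0
t 31.6 at [0.6086 0.2908 0.3451] row [-0.1442, -0.0022, 0.3301] [0.0, -0.0, 0.0006] F [0.4 0.1 0. ] w -0.0002 0.0
```

```bash
python3 -m crank '[[[0,0,0.1,0,0,0,-1],[0,0,0.2,0,0,0,-1],[0,0,0.28,0,0,0,-1],[0,0,0.32,0,0,0,-1],[0,0,0.33,0,0,0,-1],[0,0,0.33,0,0,0,-1]]]'; python3 -c "
from h import *
im=snapshot('scene');cv2.imwrite('pics/s11.png',im[100:320,240:500].repeat(2,0).repeat(2,1))"
```

```text
t: 32.25
tool_pos: [0.6084, 0.2909, 0.1796]
tool_rot: [-0.0, 0.776, 0.631, -0.0]
contact_force: [-0.2, -0.2, 1.0]
gripper_width: 0.0004
grasp_force: 0.0
```

View pics/s11.png

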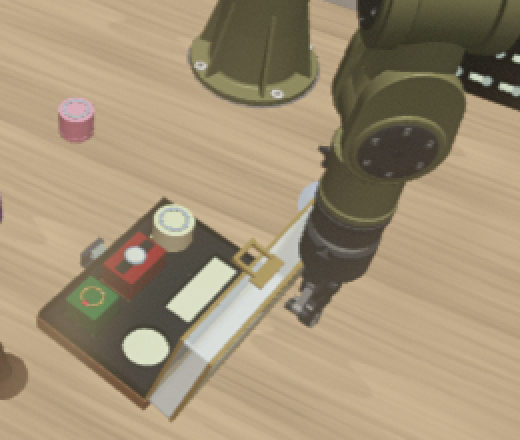

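The tool is behind the lid with its knuckles parallel to it. I'll push the lid over along the arc.

```bash
python3 -m crank '[[[-0.064,0,-0.01,0,0,0,-1],[-0.104,0,-0.02,0,0,0,-1],[-0.132,0,-0.03,0,0,0,-1],[-0.164,0,-0.04,0,0,0,-1],[-0.164,0,-0.04,0,0,0,-1]]]'; python3 -c "
from h import *
lidang()"
```

```text
t: 32.8
tool_pos: [0.5922, 0.2087, 0.2013]
tool_rot: [0.001, 0.777, 0.63, 0.0]
contact_force: [0.3, 0.3, 0.1]
gripper_width: -0.0
grasp_force: 0.0
top theta 1.475 err 0.2 0.96
scene theta -0.05 err 52.4 0.7
```

```bash
python3 -m crank '[[[-0.028,0,-0.006,0,0,0,-1],[-0.064,0,-0.01,0,0,0,-1],[-0.101,0,-0.012,0,0,0,-1],[-0.136,0,-0.008,0,0,0,-1],[-0.171,0,0,0,0,0,-1],[-0.204,0,0.012,0,0,0,-1],[-0.237,0,0.028,0,0,0,-1],[-0.237,0,0.028,0,0,0,-1]]]'; python3 -c "
from h import *
lidang()
go(case(0,.095-.108,.167),-.206)
im=snapshot('scene');cv2.imwrite('pics/s12.png',im[100:320,240:500].repeat(2,0).repeat(2,1))"
```

```text
t: 33.8
tool_pos: [0.5661, 0.0917, 0.1843]
tool_rot: [0.0, 0.777, 0.63, -0.002]
contact_force: [-0.7, -0.1, 0.3]
gripper_width: -0.0003
grasp_force: 0.0
top theta 0.78 err 1.6 0.61
scene theta 0.79 err 0.8 0.86
t 34.0 at [0.5677 0.0947 0.1858] row [-0.0595, -0.0019, 0.0376] [-0.0, 0.0001, 0.0] F [-0.2 -0.   0.7] w 0.0001 0.0
```

View pics/s12.png

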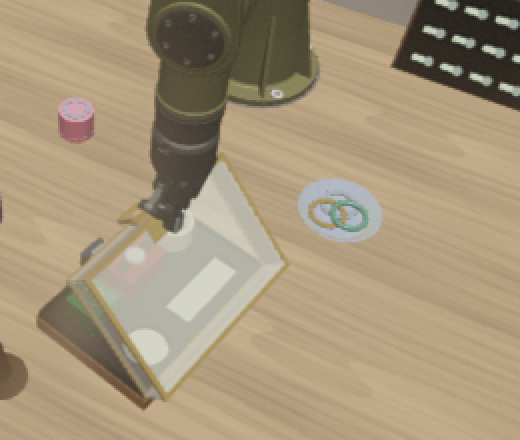

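The lid is at 0.79 rad and following the fingers. I'll bring it down to about 0.12 rad.

```bash
python3 -m crank '[[[-0.03,0,0.02,0,0,0,-1],[-0.059,0,0.04,0,0,0,-1],[-0.085,0,0.064,0,0,0,-1],[-0.109,0,0.092,0,0,0,-1],[-0.13,0,0.122,0,0,0,-1],[-0.147,0,0.153,0,0,0,-1],[-0.159,0,0.179,0,0,0,-1],[-0.159,0,0.179,0,0,0,-1]]]'; python3 -c "
from h import *
lidang()
go(case(0,.095-.164,.076),-.206)"
```

```text
t: 34.85
tool_pos: [0.5488, 0.0154, 0.0937]
tool_rot: [-0.001, 0.777, 0.63, -0.002]
contact_force: [-0.3, 0.3, 0.6]
gripper_width: 0.0001
grasp_force: 0.0
scene theta 0.075 err 0.2 0.87
t 35.0 at [0.5516 0.017  0.0967] row [-0.0127, -0.0021, 0.0414] [0.0001, 0.0, 0.0001] F [ 0.5  0.4 -1.1] w 0.0 0.0
```

```bash
python3 -m crank '[[[-0.022,0,0.01,0,0,0,-1],[-0.022,0,0.02,0,0,0,-1],[-0.022,0,0.028,0,0,0,-1],[-0.022,0,0.034,0,0,0,-1],[-0.022,0,0.038,0,0,0,-1]]]';python3 -m crank '[[[0,0,0.002,0,0,0,-1],[0,0,0.004,0,0,0,-1],[0,0,0.004,0,0,0,-1]]]'; python3 -c "
from h import *
lidang()"
```

```text
t: 35.55
tool_pos: [0.5497, 0.0038, 0.0785]
tool_rot: [0.002, 0.776, 0.63, -0.001]
contact_force: [-3.8, -7.5, 13.6]
gripper_width: 0.0001
grasp_force: 6.5
t: 35.85
tool_pos: [0.5497, 0.0034, 0.0766]
tool_rot: [0.003, 0.776, 0.63, -0.001]
contact_force: [-2.6, -8.4, 10.1]
gripper_width: -0.0001
grasp_force: 5.4
scene theta -0.045 err 0.3 0.89
```

```bash
python3 -m crank '[[[0,0,0.003,0,0,0,-1],[0,0,0.005,0,0,0,-1],[0,0,0.005,0,0,0,-1]]]'; python3 -m crank '[[[0,0,0.004,0,0,0,-1],[0,0,0.004,0,0,0,-1]]]'
```

```text
t: 36.35
tool_pos: [0.5496, 0.003, 0.0743]
tool_rot: [0.003, 0.776, 0.63, -0.001]
contact_force: [-3.0, -10.0, 11.3]
gripper_width: 0.0003
grasp_force: 6.1
t: 36.55
tool_pos: [0.5496, 0.0026, 0.0726]
tool_rot: [0.003, 0.777, 0.63, -0.002]
contact_force: [-4.7, -10.6, 13.9]
gripper_width: -0.0001
grasp_force: 7.5
```

```bash
for i in 1 2; do python3 -m crank '[[[0.001,0,0.004,0,0,0,-1],[0.001,0,0.004,0,0,0,-1],[0.001,0,0.004,0,0,0,-1]]]' | egrep 'pos|contact'; done; python3 -c "
from h import *
lidang()"
```

```text
tool_pos: [0.5496, 0.0025, 0.0723]
contact_force: [-10.4, -11.9, 30.2]
tool_pos: [0.5498, 0.0025, 0.072]
contact_force: [-17.0, -13.2, 46.4]
scene theta 0.05 err 3.9 0.91
```

The lid is now against its hard stop. I'll back off and check that it holds.

```bash
python3 -m crank '[[[0,0,-0.02,0,0,0,-1],[0,0,-0.06,0,0,0,-1],[0,0,-0.14,0,0,0,-1],[0,0,-0.24,0,0,0,-1],[0,0,-0.34,0,0,0,-1],[0,0,-0.44,0,0,0,-1],[0,0,-0.44,0,0,0,-1],[0,0,-0.44,0,0,0,-1]]]'|egrep 'pos|cont'
python3 -m crank '[[[0,-0.4,0,0,0,0,-1],[0,-0.4,0,0,0,0,-1],[0,-0.4,0,0,0,0,-1],[0,-0.4,0,0,0,0,-1],[0,-0.4,0,0,0,0,-1],[0,-0.4,0,0,0,0,-1]]]' |egrep 'pos'
python3 -c "
from h import *
lidang()
a=snapshot('top');b=snapshot('scene')
print([ (k,proj(k,lid(0,-.175,.045,t))[0].round(1)) for k in('top','scene') for t in(0.0,.04)],[tip_of(k,'lid_press')[:1] for k in('top','scene')])
cv2.imwrite('pics/f.png',np.hstack([a[120:340,140:420],b[110:330,170:450]]).repeat(1,0));
c=cv2.imread('pics/f.png');cv2.imwrite('pics/f.png',cv2.resize(c,(800,314)))"
```

```text
tool_pos: [0.5503, 0.007, 0.2882]
contact_force: [0.5, 0.4, -0.9]
tool_pos: [0.3523, 0.048, 0.2857]
top theta 0.05 err 1.9 0.91
scene theta 0.01 err 0.5 0.93
[('top', array([263.9, 212.9])), ('top', array([263.1, 212.5])), ('scene', array([295.2, 219.5])), ('scene', array([295.8, 218.3]))] [[{'uv': [264.5, 209.6], 'conf': 0.79}], [{'uv': [294.3, 219.9], 'conf': 0.74}]]
```

View pics/f.png

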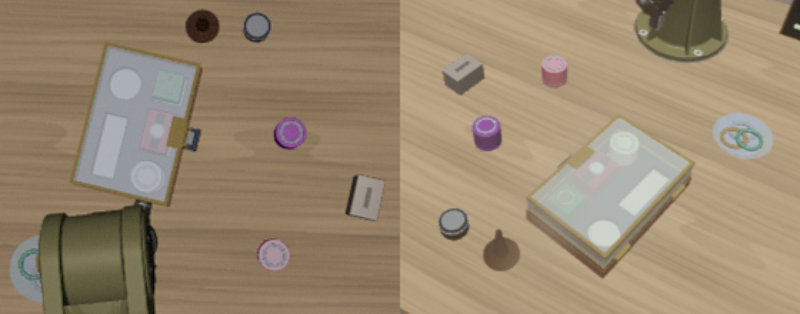

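The lid looks shut. A gentle touch on the plate will tell whether it's latched: contact near z 0.076 if so, 0.081 or higher if not.

```bash
python3 -m crank '[[[0,0.4,0,0,0,0,-1],[0,0.4,0,0,0,0,-1],[0,0.4,0,0,0,0,-1],[0,0.4,0,0,0,0,-1],[0,0.4,0,0,0,0,-1],[0,0.4,0.2,0,0,0,-1],[0,0.4,0.36,0,0,0,-1],[0,0.4,0.38,0,0,0,-1],[0,0.4,0.38,0,0,0,-1],[0,0.4,0.38,0,0,0,-1]]]'|egrep 'pos|cont'
python3 -c "
from h import *
go(case(0,.095-.172,.08),-.206)"
```

```text
tool_pos: [0.544, 0.0071, 0.0913]
contact_force: [-1.9, 0.3, -0.2]
t 40.1 at [0.544  0.0071 0.0913] row [-0.0062, 0.009, 0.0226] [-0.0017, 0.0004, 0.0] F [-1.9  0.3 -0.2] w -0.0002 0.0
```

```bash
python3 -m crank '[[[-0.004,0.002,0.01,0,0,0,-1],[-0.004,0.002,0.016,0,0,0,-1],[-0.004,0.002,0.016,0,0,0,-1],[-0.004,0.002,0.016,0,0,0,-1]]]'|egrep 'pos|cont'; for i in 1 2 3 4 5; do python3 -m crank '[[[0,0,0.002,0,0,0,-1],[0,0,0.002,0,0,0,-1],[0,0,0.002,0,0,0,-1]]]' | egrep 'pos|contact'; done
```

```text
tool_pos: [0.5513, 0.005, 0.0906]
contact_force: [0.5, -0.3, 0.1]
tool_pos: [0.5501, 0.005, 0.0881]
contact_force: [0.5, 0.1, -0.2]
tool_pos: [0.5499, 0.005, 0.0867]
contact_force: [0.3, 0.2, 0.4]
tool_pos: [0.5499, 0.005, 0.0857]
contact_force: [-0.5, -0.2, -0.0]
tool_pos: [0.5499, 0.005, 0.0848]
contact_force: [-0.6, -0.2, -0.5]
tool_pos: [0.5499, 0.005, 0.0838]
contact_force: [-0.3, 0.5, 0.2]
```

```bash
for i in 1 2 3 4 5 6 7 8; do python3 -m crank '[[[0,0,0.002,0,0,0,-1],[0,0,0.002,0,0,0,-1],[0,0,0.002,0,0,0,-1]]]' | egrep 'pos|contact'; done
```

```text
tool_pos: [0.5499, 0.005, 0.0828]
contact_force: [-0.2, 0.3, 0.5]
tool_pos: [0.5499, 0.005, 0.0818]
contact_force: [-0.5, 0.6, 0.1]
tool_pos: [0.5499, 0.005, 0.0808]
contact_force: [0.8, -0.5, 0.2]
tool_pos: [0.5499, 0.005, 0.0798]
contact_force: [-0.3, 0.3, -0.3]
tool_pos: [0.5499, 0.005, 0.0788]
contact_force: [-0.0, 0.4, -0.7]
tool_pos: [0.5499, 0.005, 0.0778]
contact_force: [-0.9, -0.3, -0.8]
tool_pos: [0.5501, 0.005, 0.077]
contact_force: [0.7, 0.4, 2.0]
tool_pos: [0.5501, 0.0049, 0.0764]
contact_force: [-1.2, -0.6, 7.2]
```

Contact comes at z ≈ 0.077, so the lid is latched. I'll retreat and hand the job in.

```bash
python3 -m crank '[[[0,0,-0.02,0,0,0,-1],[0,0,-0.08,0,0,0,-1],[0,0,-0.16,0,0,0,-1],[0,0,-0.26,0,0,0,-1],[0,0,-0.36,0,0,0,-1],[0,0,-0.4,0,0,0,-1],[0,0,-0.4,0,0,0,-1]]]'|egrep 'pos|cont'; python3 -c "
from bench import *
print(sign_off())"
```

```text
tool_pos: [0.5521, 0.0051, 0.2804]
contact_force: [-0.3, -0.4, -0.3]
the job is handed in; nothing more can be done
None
```

The job is done and handed in: the filler stands on the counter well clear of the case, the red, green and cream blocks (the only three there) are down in their pockets, and a touch test on the press plate showed the lid shut and latched.

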